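Fan washed gel plates along the drying tray

ROBOT

A 6-joint arm with a two-finger parallel gripper is mounted at the origin on a cart in front of the work surface, level with it; the furniture and walls round the work are solid. World frame = base frame: x ahead of the robot, y to its left, z up, the work surface at z = 0. Lengths are in m, angles in degrees, forces in N, time in s.
With the tool pointing down it reaches from about 0.25 to 0.725 m from the base axis. Payload 9.7 kg.
Tool frame: the origin (TCP) lies between the finger pads; the fingertips stand 25 mm ahead of it and the grasp point (between the pads) lies 6 mm ahead of it; z points along the fingers, y is the line along which they close (so a half turn about z gives the same grasp; the last joint's range is limited). The gripper opens to 85 mm and grips with 20 to 120 N. Pads are 22 mm wide; open, the fingers measure 114 mm over their backs; the gripper's body (76 mm by 85 mm) begins 54 mm behind the grasp point. The pads swing forward as they close: fully open they stand 13 mm farther back than shut.
Start: joints at [73.51, 4.979, 10.078, 95.1, 0, 90], TCP at [0.156, 0.527, 0.256] pointing down, gripper open.
Joint ranges: [-179.16, 179.16], [-48.56, 103.87], [-65.8, 70.77], [-126.05, 130.52], [-82.76, 87.17], [-180, 180]. Speed limits (degrees/s): [127.2, 127.2, 147.25, 180, 180, 180].

INTERFACE

Orientations are given as [roll, pitch, yaw] about the fixed x, y, z axes, in that order (R = Rz(yaw) Ry(pitch) Rx(roll)).
In Python, from workcell import bot gives the robot as it stands.
- The arm moves only by the shell command python3 drive.py [FORCE], which reads ROWS from standard input. ROWS is a JSON object with one list for each field, all of the same length, 1 to 5, a row being the entries at one place: dx, dy, dz (the shift in shares of 0.25 m (1.0 is 0.25 m)), twist (a turn about the tool's z in normalised numbers (1 is 180 degrees)), jaw (the finger opening in m); each row is the pose to reach, as a shift and turn from the pose commanded when the command began, along the tool's axes at that moment; what a row does not reach only later rows make up. A row lasts 1/12 s, in which the tool goes at most 0.0417 m and 7.16 degrees, less where a joint would pass 70% of its speed; a pose out of reach is approached as far as the arm can. The fingers move at their own pace and stop on an object; FORCE is the grip in N (left out, the last holds). Time passes only in rows, so rows that do not move let the fingers close. It prints the time, the measured TCP pose, the force, the opening and the grip force at its end. Input that does not fit is refused with a message, and nothing moves.
- bot.get_obs(): the state, without advancing time (a new reading comes with each control period).
- bot.camera(name): name is "side" or "top"; returns the picture (384x512x3 uint8, blue, green, red); there is no depth.
- bot.camera_info(name): a dict with "mtx" (3x3 intrinsics, pixels), "k1" (the pictures are not rectified: a ray, as slopes to the right and down, at radius r is drawn at 1 + k1 r^2 times it, then the intrinsics apply), "extrinsics" (4x4, takes a point from camera to world coordinates). Camera axes: x right, y down, z forward; pixel columns grow to the right and rows downward; lengths in m; the calibration is good to about 2 mm. A picture is of the moment at which its call begins. camera_info takes no time and is no camera call.
- bot.job_done(): hands the job in; it is judged then, once.
The state is a dict: "time": time; "q": joint angles; "qd": joint speeds; "joint_efforts": joint torques, N m; "ee_pos": TCP position; "tcp_rot": TCP orientation; "wrist_force": force on the tool from outside, world axes, zero at the start; "torque": the same for the moment, N m; "opening": finger opening in m; "grasp_force": force on a finger pad.
Only numpy, scipy, OpenCV 4.12 (cv2) and the standard library are available. Lean on these libraries where they do the work, as an engineer would, in place of code of your own. Each camera call takes 0.05 s, during which the arm holds its last target. There are 200 camera calls.

TASK

Fan the pile of four washed gel plates out along the drying tray to dry: leave the bottom plate where it is against the end wall, and draw the others along so that each still lies on the one beneath, straight in the tray, with about 35 mm of that one's rear end showing. Press only lightly as you draw them, for they scratch, do not knock them, and leave the tube, the timer and the bottle alone.

Things in the scene. Friction and masses are not known exactly. Their poses are not given: they have to be found in the camera images.
- tray: fixed stainless drying tray, inside 320 mm long (its x) x 108 mm wide (y), walls 24 mm high and 2 mm thick with rolled rims, a wire grip outside each end. Origin: its centre at bench level, z up; inner floor at z = 10 mm, wall tops at 34 mm. The pile lies at the end wall at x = -160 mm; the free length is towards +x. Floor friction about 0.6
- plate_1: top plate of the pile of four: white ceramic, 150 mm long (x, along the tray) x 100 wide (y) x 4 mm thick (z), 130 to 200 g. The front (+x) edge has a notch 70 mm wide, 16 deep between two ears; the rear edge is straight, at x = -75 mm. Origin: centre of the 150 x 100 outline, on the underside
- plate_2: second plate: as plate_1. Plates are slick on one another (friction about 0.22), rubbery fingertips hold better: pressed lightly from above (8 to 12 N) and drawn along, a plate slides on the one beneath and carries what lies on it; at 3 N the fingertip slips, over 20 N scratches
- plate_3: third plate: as plate_1. The pile is 16 mm high and roughly square: rear edges 1.5 to 5 mm from the end wall, which stands 8 mm higher than the pile; about 4 mm clear of each side wall, so that no finger fits behind or beside it
- plate_4: bottom plate, lying on the tray's floor: as plate_1. It stays where it is
- conical_tube: bystander: capped conical tube lying on the bench, 20 x 115 x 21 mm; origin at its underside, to be left alone
- bench_timer: bystander: flat bench timer, 66 x 62 x 19 mm; origin at the centre of its underside, to be left alone
- rinse_bottle: bystander: squeeze bottle with a bent spout, 95 x 67 x 208 mm, standing; origin at its foot, to be left alone

How it is judged (in metres and radians):
At the end, for the whole second after the job is handed in: Plates 1 to 3 each lie on the next, shifted 25 to 45 mm along the tray from it, within 8 mm of it sideways, 10 mm of the centre line, 0.1 rad of straight; tilt under 0.2 rad; the bottom plate flat on the floor, rear edge within 10 mm of the end wall; plates and bystanders at rest (x of plate_1 in the frame of plate_2 between 0.025 and 0.045 m and y of plate_1 in the frame of plate_2 between -0.008 and 0.008 m and z of plate_1 in the frame of plate_2 above 0.002 m and angle between the x axis of each of plate_1, plate_2, plate_3 and the x axis of tray, either way round below 0.1 rad and x of plate_2 in the frame of plate_3 between 0.025 and 0.045 m and y of plate_2 in the frame of plate_3 between -0.008 and 0.008 m and z of plate_2 in the frame of plate_3 above 0.002 m and x of plate_3 in the frame of plate_4 between 0.025 and 0.045 m and y of plate_3 in the frame of plate_4 between -0.008 and 0.008 m and z of plate_3 in the frame of plate_4 above 0.002 m and linear speed of each of plate_1, plate_2, plate_3, plate_4, conical_tube, bench_timer, rinse_bottle below 0.01 m/s and angle between each of plate_1, plate_2, plate_3, plate_4's own z axis and vertical below 0.2 rad and y of plate_1 in the frame of tray between -0.01 and 0.01 m and y of plate_2 in the frame of tray between -0.01 and 0.01 m and y of plate_3 in the frame of tray between -0.01 and 0.01 m and y of plate_4 in the frame of tray between -0.01 and 0.01 m and x of plate_4 in the frame of tray between -0.09 and -0.075 m and z of plate_4 in the frame of tray below 0.013 m); the robot touches nothing.
It fails at once if a ceramic plate is struck or pressed by the fingers with more than 100 N (contact force between the fingers and plate_1 above 100 N or contact force between the fingers and plate_2 above 100 N or contact force between the fingers and plate_3 above 100 N or contact force between the fingers and plate_4 above 100 N).
It fails at once if a plate is dragged (over 25 mm/s, and 6 mm or more from its place) while the fingers bear on it with more than 20 N ((contact force between the fingers and plate_1 above 20 N and linear speed of plate_1 above 0.025 m/s and distance of plate_1 from where it was at the start of the episode above 0.006 m) or (contact force between the fingers and plate_2 above 20 N and linear speed of plate_2 above 0.025 m/s and distance of plate_2 from where it was at the start of the episode above 0.006 m) or (contact force between the fingers and plate_3 above 20 N and linear speed of plate_3 above 0.025 m/s and distance of plate_3 from where it was at the start of the episode above 0.006 m) or (contact force between the fingers and plate_4 above 20 N and linear speed of plate_4 above 0.025 m/s and distance of plate_4 from where it was at the start of the episode above 0.006 m)).
It fails at once if the fingers strike or press the tray with more than 100 N (contact force between the fingers and tray above 100 N).
It fails at once if a bystander (tube, timer or bottle) is pushed more than 20 mm from its place (distance of any of conical_tube, bench_timer, rinse_bottle from where it was at the start of the episode above 0.02 m).
It also fails if it takes over 69 s, if anything falls off the work surface, if the arm or the gripper's body presses on something with over 40 N, if the wrist force passes 120 N, or if a joint passes its speed limit or range.

## Working session

There is one attempt and no reset: what is moved stays moved. The work goes in short steps, Python scripts to look and compute and a shell command to move; the robot and the scene stay as the last step left them, time stands still between calls to the robot, and variables do not carry over. Pictures are saved under pics/ and viewed, at most 10 in all, crops included, and the job is handed in when it is done.

```bash
ls; mkdir -p pics
python3 - <<'E'
from workcell import bot
import cv2
o=bot.get_obs(); print({k:(v if not hasattr(v,'round') else v) for k,v in o.items()})
for n in("top","side"):
    i=bot.camera_info(n);print(n,i); cv2.imwrite(f"pics/{n}0.png",bot.camera(n))
E
```

```text
drive.py
pics
workcell.py
{'time': 0.0, 'q': array([7.35100639e+01, 5.01111252e+00, 1.00349849e+01, 9.50978915e+01,
       1.84753740e-03, 9.00000612e+01]), 'qd': array([-0.07563549, -0.04059803, -0.02549782,  0.00294255,  0.02681638,
        0.03327322]), 'joint_efforts': array([ 2.51786259e-03, -5.20390141e+01,  4.64802647e+01,  1.63700979e-02,
        1.28324236e-04,  1.02081935e-05]), 'ee_pos': array([0.15605628, 0.52720673, 0.25558767]), 'tcp_rot': array([-1.79925981e+02, -1.84745680e-03,  1.63510000e+02]), 'wrist_force': array([ 1.01398706, -0.2349139 ,  0.3991827 ]), 'torque': array([-0.07758081,  0.01218403,  0.02100598]), 'grasp_force': 0.0, 'opening': 0.0852524853243376}
top {'mtx': array([[403.71749836,   0.        , 255.76637883],
       [  0.        , 403.71749836, 194.16291748],
       [  0.        ,   0.        ,   1.        ]]), 'k1': -0.10164635826686595, 'extrinsics': array([[ 0.02904987, -0.991317  ,  0.12824469,  0.3904388 ],
       [-0.99954739, -0.02981241, -0.00403004, -0.0330378 ],
       [ 0.00781833, -0.12806957, -0.99173437,  1.41871094],
       [ 0.        ,  0.        ,  0.        ,  1.        ]])}
side {'mtx': array([[387.09940589,   0.        , 249.50011964],
       [  0.        , 387.09940589, 193.98089397],
       [  0.        ,   0.        ,   1.        ]]), 'k1': -0.07465157961899874, 'extrinsics': array([[ 0.99833903, -0.03142188,  0.04828917,  0.50882588],
       [-0.05718994, -0.64181252,  0.7647261 , -0.89922847],
       [ 0.00696346, -0.76621757, -0.6425435 ,  0.78271223],
       [ 0.        ,  0.        ,  0.        ,  1.        ]])}
```

View pics/top0.png

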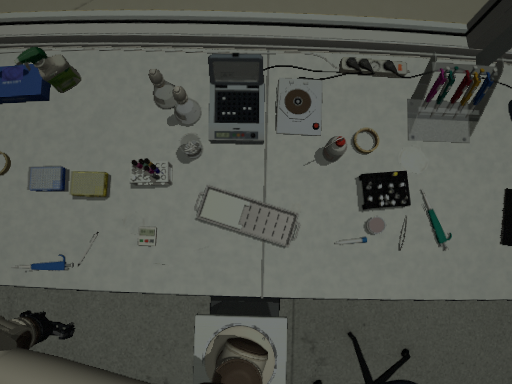

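View pics/side0.png

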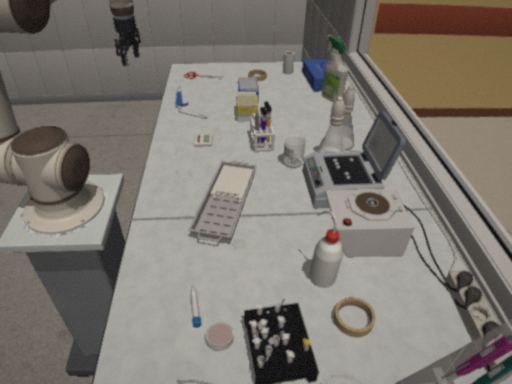

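The top view shows the tray at about (247,216) with its long axis tilted, and the white pile at its left end around (222,206). The timer is at (147,236), the tube at (352,240) and the bottle at (335,148), all clear of the tray.

```bash
cat > h.py <<'E'
import numpy as np, cv2
from workcell import bot
def ray(cam,uv):
    i=bot.camera_info(cam);K=i["mtx"];E=i["extrinsics"]
    p=cv2.undistortPoints(np.array(uv,float).reshape(-1,1,2),K,np.array([i["k1"],0,0,0,0.])).reshape(-1,2)
    # forward model r_d=r(1+k1 r^2): same as OpenCV's
    d=np.c_[p,np.ones(len(p))]@E[:3,:3].T
    return E[:3,3],d
def onplane(cam,uv,z):
    o,d=ray(cam,uv);return o+d*((z-o[2])/d[:,2])[:,None]
def proj(cam,P):
    i=bot.camera_info(cam);E=np.linalg.inv(i["extrinsics"])
    r=cv2.Rodrigues(E[:3,:3])[0]
    return cv2.projectPoints(np.array(P,float).reshape(-1,1,3),r,E[:3,3],i["mtx"],np.array([i["k1"],0,0,0,0.]))[0].reshape(-1,2)
E
python3 - <<'E'
from h import *
a=cv2.imread("pics/top0.png");b=cv2.imread("pics/side0.png")
A=cv2.resize(a[175:255,185:310],None,fx=6,fy=6,interpolation=cv2.INTER_CUBIC)
B=cv2.resize(b[155:250,180:265],None,fx=6,fy=6,interpolation=cv2.INTER_CUBIC)
cv2.imwrite("pics/top0c.png",A);cv2.imwrite("pics/side0c.png",B)
for n,im in(("top",a),("side",b)):
    g=cv2.cvtColor(im,cv2.COLOR_BGR2GRAY)
    for t in (190,200,205,210,215,220,225,230):
        c,_=cv2.findContours((g>t).astype('uint8'),0,2)
        for k in c:
            r=cv2.minAreaRect(k)
            ctr=(222,206) if n=="top" else (236,180)
            if cv2.contourArea(k)>150 and np.hypot(r[0][0]-ctr[0],r[0][1]-ctr[1])<15: print(n,t,r)
E
```

```text
(no output)
```

View pics/top0c.png

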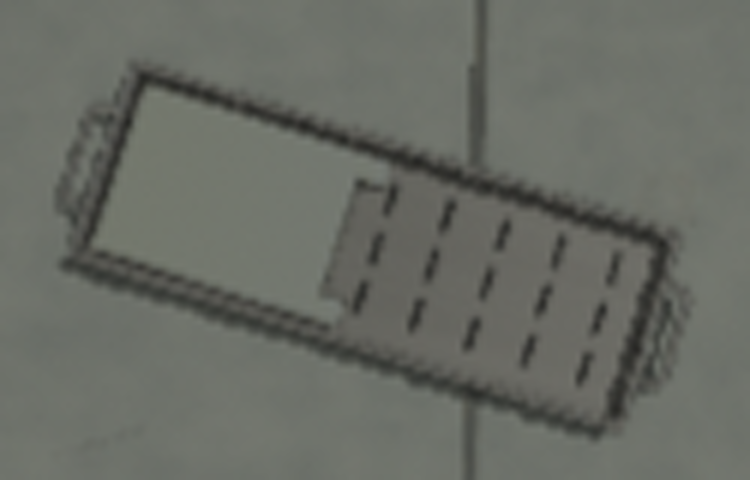

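View pics/side0c.png

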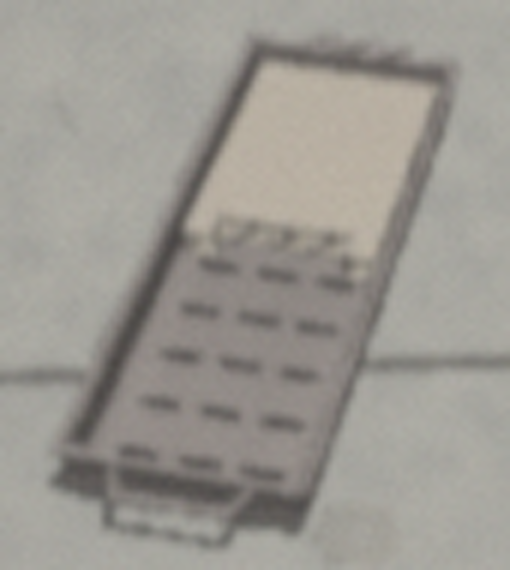

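The top crop shows the tray rim corners near (140,72), (666,240), (602,430) and (72,260). The white pile fills the left end, with its front ears at about (392,170) and (330,325), and the notch facing right. The side crop agrees.

Run:
```python
from h import *
f=lambda c,o:(np.array(c,float)+.5)/6-.5+np.array(o)
R=onplane("top",f([(140,72),(666,240),(604,432),(72,260)],(185,175)),.034)
S=onplane("side",f([(255,45),(450,68),(310,500),(70,452)],(180,155)),.034)
P=onplane("top",f([(143,82),(390,165),(90,248),(332,325),(342,256)],(185,175)),.026)
np.set_printoptions(precision=4,suppress=True)
print(R,S,P,sep="\n")
for Q,o in((R,[0,1,2,3]),(S,[0,3,2,1])):
    Q=Q[o]; c=Q.mean(0);ax=(Q[1]+Q[2]-Q[0]-Q[3])/2;ay=(Q[0]+Q[1]-Q[2]-Q[3])/2
    print("tray",c,np.linalg.norm(ax),np.linalg.norm(ay),np.degrees(np.arctan2(ax[1],ax[0])))
    u=ax[:2]/np.linalg.norm(ax);v=np.array([-u[1],u[0]])
    print("plate pts in tray",(P[:,:2]-c[:2])@np.c_[u,v])
```

```text
[[ 0.591   0.128   0.034 ]
 [ 0.5028 -0.1778  0.034 ]
 [ 0.3923 -0.1444  0.034 ]
 [ 0.4811  0.1623  0.034 ]]
[[ 0.4831  0.1618  0.034 ]
 [ 0.5901  0.1348  0.034 ]
 [ 0.5064 -0.1869  0.034 ]
 [ 0.3986 -0.1518  0.034 ]]
[[ 0.5864  0.1269  0.026 ]
 [ 0.5422 -0.0181  0.026 ]
 [ 0.4889  0.1533  0.026 ]
 [ 0.4489  0.0124  0.026 ]
 [ 0.4887  0.0079  0.026 ]]
tray [ 0.4918 -0.008   0.034 ] 0.3187753861658609 0.11524867560531087 -106.12191808363471
plate pts in tray [[-0.1559  0.0534]
 [-0.0043  0.0512]
 [-0.1541 -0.0476]
 [-0.0076 -0.0469]
 [-0.0144 -0.0074]]
tray [ 0.4946 -0.0105  0.034 ] 0.3285945951684377 0.11171913121167854 -104.83087259333031
plate pts in tray [[-0.1564  0.0536]
 [-0.0049  0.048 ]
 [-0.1569 -0.0474]
 [-0.0104 -0.05  ]
 [-0.0163 -0.0104]]
```

The manual's scale: shifts go in shares of 0.25 m and turns go in shares of 180 degrees. Converting my numbers, -0.158 m is -0.632, -0.126 m is -0.504.

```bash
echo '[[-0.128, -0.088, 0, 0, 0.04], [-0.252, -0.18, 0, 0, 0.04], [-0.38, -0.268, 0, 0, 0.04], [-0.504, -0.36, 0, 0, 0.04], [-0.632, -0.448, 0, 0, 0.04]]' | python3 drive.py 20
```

```text
refused: ROWS must be an object with one list for each field. Nothing was moved.
```

Refused on format, not on reach. It needs an object with one list for each field.

```bash
echo '{"dx": [-0.128, -0.252, -0.38, -0.504, -0.632], "dy": [-0.088, -0.18, -0.268, -0.36, -0.448], "dz": [0, 0, 0, 0, 0], "twist": [0, 0, 0, 0, 0], "jaw": [0.04, 0.04, 0.04, 0.04, 0.04]}' | python3 drive.py 20
echo '{"dx": [-0.128, -0.252, -0.38, -0.504, -0.632], "dy": [-0.088, -0.18, -0.268, -0.36, -0.448], "dz": [0, 0, 0, 0, 0], "twist": [0, 0, 0, 0, 0], "jaw": [0.04, 0.04, 0.04, 0.04, 0.04]}' | python3 drive.py
echo '{"dx": [-0.128, -0.252, -0.38, -0.504, -0.632], "dy": [-0.088, -0.18, -0.268, -0.36, -0.448], "dz": [0, 0, 0, 0, 0], "twist": [0, 0, 0, 0, 0], "jaw": [0.04, 0.04, 0.04, 0.04, 0.04]}' | python3 drive.py
echo '{"dx": [0, 0, 0, 0, 0], "dy": [0, 0, 0, 0, 0], "dz": [0, 0, 0, 0, 0], "twist": [0.0389, 0.0778, 0.1167, 0.1556, 0.1944], "jaw": [0.04, 0.04, 0.04, 0.04, 0.04]}' | python3 drive.py
echo '{"dx": [0, 0, 0, 0, 0], "dy": [0, 0, 0, 0, 0], "dz": [0, 0, 0, 0, 0], "twist": [0.0389, 0.0778, 0.1167, 0.1556, 0.1944], "jaw": [0.04, 0.04, 0.04, 0.04, 0.04]}' | python3 drive.py
echo '{"dx": [0, 0, 0, 0], "dy": [0, 0, 0, 0], "dz": [0, 0, 0, 0], "twist": [0.0389, 0.0778, 0.1061, 0.1061], "jaw": [0.04, 0.04, 0.04, 0.04]}' | python3 drive.py
```

```text
time: 0.52
ee_pos: [0.2762, 0.3735, 0.256]
tcp_rot: [-180.0, -0.0, 163.5]
wrist_force: [0.5, -0.1, 0.1]
opening: 0.0401
grasp_force: 0.0
time: 0.93
ee_pos: [0.3961, 0.2211, 0.2562]
tcp_rot: [-180.0, -0.0, 163.5]
wrist_force: [0.6, 1.2, -0.2]
opening: 0.0403
grasp_force: 0.0
time: 1.35
ee_pos: [0.5159, 0.0687, 0.2561]
tcp_rot: [-180.0, -0.0, 163.5]
wrist_force: [0.1, 1.2, 0.5]
opening: 0.0403
grasp_force: 0.0
time: 1.77
ee_pos: [0.5152, 0.0704, 0.2558]
tcp_rot: [-180.0, -0.0, 128.1]
wrist_force: [-0.3, 1.0, -0.0]
opening: 0.0403
grasp_force: 0.0
time: 2.18
ee_pos: [0.5151, 0.0706, 0.2559]
tcp_rot: [-180.0, 0.0, 93.2]
wrist_force: [-0.7, -0.6, -0.4]
opening: 0.0402
grasp_force: 0.0
time: 2.52
ee_pos: [0.5151, 0.0706, 0.2559]
tcp_rot: [-180.0, 0.0, 74.2]
wrist_force: [0.6, 0.4, 0.2]
opening: 0.0402
grasp_force: 0.0
```

Scaled: 0.185 m is 0.74, 0.04 m is 0.16.

```bash
echo '{"dx": [0, 0, 0, 0, 0], "dy": [0, 0, 0, 0, 0], "dz": [0.16, 0.32, 0.48, 0.64, 0.74], "twist": [0, 0, 0, 0, 0], "jaw": [0.04, 0.04, 0.04, 0.04, 0.04]}' | python3 drive.py
echo '{"dx": [0, 0, 0, 0], "dy": [0, 0, 0, 0], "dz": [0.016, 0.036, 0.048, 0.048], "twist": [0, 0, 0, 0], "jaw": [0.04, 0.04, 0.04, 0.04]}' | python3 drive.py
for i in 1; do python3 -c "
from workcell import bot
print(bot.get_obs()['wrist_force'],bot.get_obs()['torque'])"; done
```

```text
time: 2.93
ee_pos: [0.5133, 0.0704, 0.067]
tcp_rot: [-179.8, 0.1, 74.6]
wrist_force: [-0.7, 0.3, 0.5]
opening: 0.0401
grasp_force: 0.0
time: 3.27
ee_pos: [0.5161, 0.0708, 0.0607]
tcp_rot: [179.9, -0.0, 74.5]
wrist_force: [-0.9, 0.6, 0.1]
opening: 0.0401
grasp_force: 0.0
[-0.86225229  0.56723622  0.12144541] [-0.06386758  0.01492658  0.01172585]
```

Scaled: 0.005 m is 0.02, 0.003 m is 0.012.

```bash
for k in 1; do echo '{"dx": [0, 0, 0, 0, 0], "dy": [0, 0, 0, 0, 0], "dz": [0.004, 0.012, 0.02, 0.02, 0.02], "twist": [0, 0, 0, 0, 0], "jaw": [0.04, 0.04, 0.04, 0.04, 0.04]}' | python3 drive.py | grep -E 'pos|wrist'; done
echo '{"dx": [0, 0, 0, 0], "dy": [0, 0, 0, 0], "dz": [0.004, 0.008, 0.008, 0.008], "twist": [0, 0, 0, 0], "jaw": [0.04, 0.04, 0.04, 0.04]}' | python3 drive.py| grep -E 'pos|wrist'
echo '{"dx": [0, 0, 0], "dy": [0, 0, 0], "dz": [0.004, 0.004, 0.004], "twist": [0, 0, 0], "jaw": [0.04, 0.04, 0.04]}' | python3 drive.py| grep -E 'pos|wrist'
echo '{"dx": [0, 0, 0], "dy": [0, 0, 0], "dz": [0.004, 0.004, 0.004], "twist": [0, 0, 0], "jaw": [0.04, 0.04, 0.04]}' | python3 drive.py| grep -E 'pos|wrist'
```

```text
ee_pos: [0.5152, 0.0707, 0.0544]
wrist_force: [-0.5, -0.6, 0.3]
ee_pos: [0.5152, 0.0706, 0.0522]
wrist_force: [-0.0, -0.2, -0.1]
ee_pos: [0.5152, 0.0707, 0.0512]
wrist_force: [0.3, 0.7, 0.7]
ee_pos: [0.5152, 0.0706, 0.0502]
wrist_force: [1.0, 0.6, -0.2]
```

Scaled: 0.001 m is 0.004.

```bash
echo '{"dx": [0, 0, 0], "dy": [0, 0, 0], "dz": [0.004, 0.004, 0.004], "twist": [0, 0, 0], "jaw": [0.04, 0.04, 0.04]}' | python3 drive.py| grep -E 'pos|wrist'
echo '{"dx": [0, 0, 0], "dy": [0, 0, 0], "dz": [0.004, 0.004, 0.004], "twist": [0, 0, 0], "jaw": [0.04, 0.04, 0.04]}' | python3 drive.py| grep -E 'pos|wrist'
```

```text
ee_pos: [0.5155, 0.0707, 0.0496]
wrist_force: [-0.5, 0.1, 3.0]
ee_pos: [0.5159, 0.0707, 0.0495]
wrist_force: [-0.7, -0.4, 9.1]
```

Scaled: 0.001 m is 0.004.

```bash
echo '{"dx": [0, 0, 0], "dy": [0, 0, 0], "dz": [0.004, 0.004, 0.004], "twist": [0, 0, 0], "jaw": [0.04, 0.04, 0.04]}' | python3 drive.py| grep -E 'pos|wrist'
```

```text
ee_pos: [0.5163, 0.0708, 0.0495]
wrist_force: [-2.6, -0.3, 16.5]
```

Scaled: -0.0007 m is -0.0028.

```bash
echo '{"dx": [0, 0], "dy": [0, 0], "dz": [-0.0028, -0.0028], "twist": [0, 0], "jaw": [0.04, 0.04]}' | python3 drive.py| grep -E 'pos|wrist'
echo '{"dx": [-0.004, -0.01, -0.016, -0.022, -0.028], "dy": [0, 0, 0, 0, 0], "dz": [0, 0, 0, 0, 0], "twist": [0, 0, 0, 0, 0], "jaw": [0.04, 0.04, 0.04, 0.04, 0.04]}' | python3 drive.py| grep -E 'pos|wrist'
```

```text
ee_pos: [0.5162, 0.0708, 0.0495]
wrist_force: [1.4, -0.6, 10.3]
ee_pos: [0.5145, 0.0643, 0.0495]
wrist_force: [1.7, 2.2, 9.7]
```

Scaled: -0.0075 m is -0.03, -0.006 m is -0.024.

```bash
echo '{"dx": [-0.006, -0.012, -0.018, -0.024, -0.03], "dy": [0, 0, 0, 0, 0], "dz": [0, 0, 0, 0, 0], "twist": [0, 0, 0, 0, 0], "jaw": [0.04, 0.04, 0.04, 0.04, 0.04]}' | python3 drive.py| grep -E 'pos|wrist'
echo '{"dx": [-0.006, -0.012, -0.018, -0.024, -0.03], "dy": [0, 0, 0, 0, 0], "dz": [0, 0, 0, 0, 0], "twist": [0, 0, 0, 0, 0], "jaw": [0.04, 0.04, 0.04, 0.04, 0.04]}' | python3 drive.py| grep -E 'pos|wrist'
```

```text
ee_pos: [0.5124, 0.0571, 0.0495]
wrist_force: [-0.2, 2.0, 11.5]
ee_pos: [0.5104, 0.0498, 0.0495]
wrist_force: [0.6, 1.6, 10.3]
```

Scaled: -0.0075 m is -0.03, -0.006 m is -0.024.

```bash
echo '{"dx": [-0.006, -0.012, -0.018, -0.024, -0.03], "dy": [0, 0, 0, 0, 0], "dz": [0, 0, 0, 0, 0], "twist": [0, 0, 0, 0, 0], "jaw": [0.04, 0.04, 0.04, 0.04, 0.04]}' | python3 drive.py| grep -E 'pos|wrist'
echo '{"dx": [-0.006, -0.012, -0.018, -0.024, -0.024], "dy": [0, 0, 0, 0, 0], "dz": [0, 0, 0, 0, 0], "twist": [0, 0, 0, 0, 0], "jaw": [0.04, 0.04, 0.04, 0.04, 0.04]}' | python3 drive.py| grep -E 'pos|wrist'
echo '{"dx": [0, 0, 0, 0, 0], "dy": [0, 0, 0, 0, 0], "dz": [-0.012, -0.04, -0.16, -0.32, -0.4], "twist": [0, 0, 0, 0, 0], "jaw": [0.04, 0.04, 0.04, 0.04, 0.04]}' | python3 drive.py| grep -E 'pos|wrist'
python3 - <<'E'
from h import *
a=bot.camera("top");b=bot.camera("side")
cv2.imwrite("pics/t1.png",a);cv2.imwrite("pics/s1.png",b)
A=cv2.resize(a[175:255,185:310],None,fx=4,fy=4,interpolation=cv2.INTER_CUBIC)
B=cv2.resize(b[155:250,180:265],None,fx=5,fy=5,interpolation=cv2.INTER_CUBIC)
C=np.zeros((475,930,3),'uint8');C[:320,:500]=A;C[:,505:505+425]=B
cv2.imwrite("pics/c1.png",cv2.resize(C,None,fx=.86,fy=.86))
E
```

```text
ee_pos: [0.5083, 0.0426, 0.0495]
wrist_force: [0.1, 1.9, 10.7]
ee_pos: [0.5067, 0.0366, 0.0495]
wrist_force: [-0.5, 0.6, 11.0]
ee_pos: [0.5062, 0.0365, 0.1519]
wrist_force: [1.2, 0.0, 1.1]
```

View pics/c1.png

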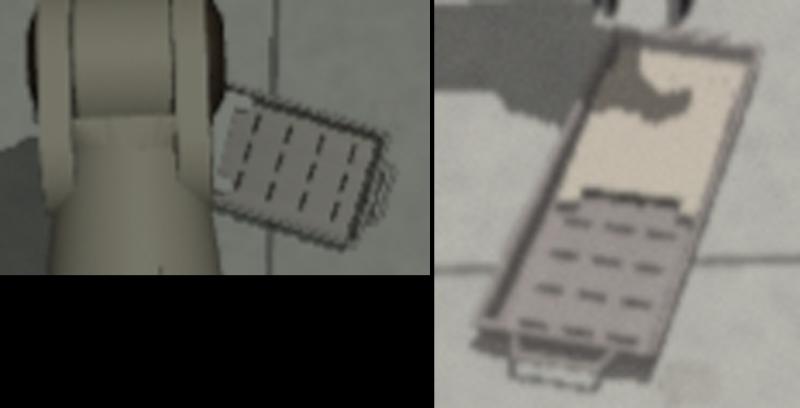

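The side view shows the pile's front edge shifted along, but the arm and its shadow hide the rear edges. I'll move the arm aside to check them.

Scaled: 0.165 m is 0.66, 0.132 m is 0.528.

```bash
echo '{"dx": [0.132, 0.264, 0.396, 0.528, 0.66], "dy": [-0.1, -0.2, -0.3, -0.4, -0.5], "dz": [0, 0, 0, 0, 0], "twist": [0, 0, 0, 0, 0], "jaw": [0.04, 0.04, 0.04, 0.04, 0.04]}' | python3 drive.py| grep -E 'pos'
echo '{"dx": [0.132, 0.2, 0.2], "dy": [-0.1, -0.16, -0.16], "dz": [0, 0, 0], "twist": [0, 0, 0], "jaw": [0.04, 0.04, 0.04]}' | python3 drive.py| grep -E 'pos|time'
python3 - <<'E'
from h import *
a=bot.camera("top");b=bot.camera("side")
cv2.imwrite("pics/t2.png",a);cv2.imwrite("pics/s2.png",b)
A=cv2.resize(a[178:252,190:265],None,fx=6,fy=6,interpolation=cv2.INTER_CUBIC)
B=cv2.resize(b[158:222,200:262],None,fx=6,fy=6,interpolation=cv2.INTER_CUBIC)
C=np.zeros((444,450+372,3),'uint8');C[:,:450]=A;C[:384,450:]=B
C=cv2.convertScaleAbs(C,alpha=1.5)
cv2.imwrite("pics/c2.png",C[:,:800])
E
```

```text
ee_pos: [0.4283, 0.2303, 0.1475]
time: 8.7
ee_pos: [0.4024, 0.2911, 0.1472]
```

View pics/c2.png

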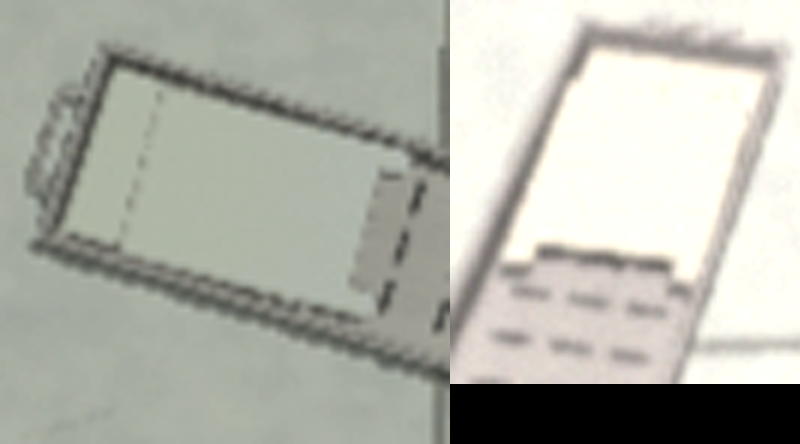

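The top crop shows plate 1's rear edge as a faint line from (160,92) to (121,245). The exposed strip behind it reaches the end wall, from (112,68) to (60,235). The front ears are at (405,165) and (362,318).

Run:
```python
from h import *
np.set_printoptions(precision=4,suppress=True)
f=lambda c,o:(np.array(c,float)+.5)/6-.5+np.array(o)
c=np.array([.493,-.009]);t=np.radians(-105.6);u=np.array([np.cos(t),np.sin(t)]);v=np.array([-u[1],u[0]])
for z,p in((.026,[(160,92),(121,245),(405,165),(362,318)]),(.022,[(113,70),(66,233)]),(.034,[(112,62),(50,235),(108,50),(40,243)])):
    P=onplane("top",f(p,(190,178)),z);print(z,P[:,:2],(P[:,:2]-c)@np.c_[u,v])
```

```text
0.026 [[ 0.5708  0.0989]
 [ 0.4813  0.1177]
 [ 0.5325 -0.0444]
 [ 0.4436 -0.0222]] [[-0.1249  0.0459]
 [-0.1189 -0.0453]
 [ 0.0234  0.0476]
 [ 0.026  -0.044 ]]
0.022 [[0.5834 0.1272]
 [0.4875 0.1503]] [[-0.1555  0.0504]
 [-0.152  -0.0481]]
0.034 [[0.5864 0.1266]
 [0.4853 0.1579]
 [0.5933 0.1293]
 [0.4805 0.1634]] [[-0.1558  0.0535]
 [-0.1586 -0.0523]
 [-0.1602  0.0594]
 [-0.1627 -0.0584]]
```

Scaled: 0.168 m is 0.672, -0.126 m is -0.504.

```bash
echo '{"dx": [-0.1, -0.2, -0.3, -0.4, -0.504], "dy": [0.132, 0.264, 0.4, 0.532, 0.672], "dz": [0, 0, 0, 0, 0], "twist": [0, 0, 0, 0, 0], "jaw": [0.04, 0.04, 0.04, 0.04, 0.04]}' | python3 drive.py| grep -E 'pos'
echo '{"dx": [0, 0, 0, 0, 0], "dy": [0, 0, 0, 0, 0], "dz": [0.08, 0.22, 0.34, 0.368, 0.368], "twist": [0, 0, 0, 0, 0], "jaw": [0.04, 0.04, 0.04, 0.04, 0.04]}' | python3 drive.py| grep -E 'pos|wrist'
python3 - <<'E'
from h import *
b=bot.camera("side");cv2.imwrite("pics/s3.png",b)
cv2.imwrite("pics/s3c.png",cv2.resize(b[130:230,190:290],None,fx=5,fy=5,interpolation=cv2.INTER_CUBIC))
E
```

```text
ee_pos: [0.532, 0.1198, 0.1478]
ee_pos: [0.5296, 0.1215, 0.0536]
wrist_force: [-0.1, -0.2, 1.0]
```

View pics/s3c.png

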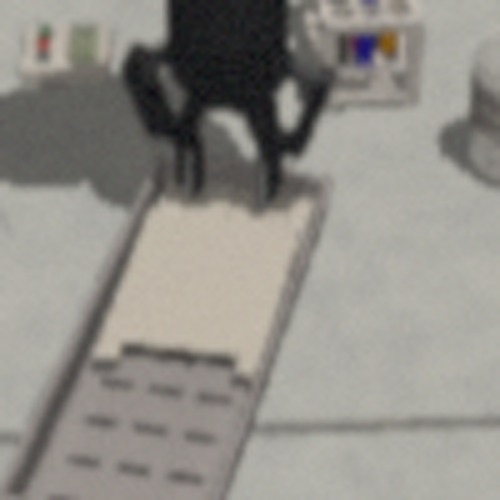

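The fingertips are centred across the tray just behind plate 1. I'll shift them 3 mm rearward and press.

Scaled: 0.006 m is 0.024, 0.003 m is 0.012.

```bash
echo '{"dx": [0.012, 0.012, 0.012, 0.012, 0.012], "dy": [0, 0, 0, 0, 0], "dz": [0, 0.008, 0.016, 0.024, 0.024], "twist": [0, 0, 0, 0, 0], "jaw": [0.04, 0.04, 0.04, 0.04, 0.04]}' | python3 drive.py| grep -E 'pos|wrist'
echo '{"dx": [0, 0, 0], "dy": [0, 0, 0], "dz": [0.004, 0.004, 0.004], "twist": [0, 0, 0], "jaw": [0.04, 0.04, 0.04]}' | python3 drive.py| grep -E 'pos|wrist'
echo '{"dx": [0, 0, 0], "dy": [0, 0, 0], "dz": [0.004, 0.004, 0.004], "twist": [0, 0, 0], "jaw": [0.04, 0.04, 0.04]}' | python3 drive.py| grep -E 'pos|wrist'
```

```text
ee_pos: [0.532, 0.1262, 0.0501]
wrist_force: [-0.6, -0.2, 0.1]
ee_pos: [0.532, 0.126, 0.049]
wrist_force: [0.4, 0.6, -0.5]
ee_pos: [0.5319, 0.126, 0.0479]
wrist_force: [0.4, -0.3, 0.6]
```

```bash
echo '{"dx": [-0.004, -0.004, -0.004], "dy": [0, 0, 0], "dz": [0.004, 0.008, 0.008], "twist": [0, 0, 0], "jaw": [0.04, 0.04, 0.04]}' | python3 drive.py| grep -E 'pos|wrist'
echo '{"dx": [0, 0, 0], "dy": [0, 0, 0], "dz": [0.004, 0.004, 0.004], "twist": [0, 0, 0], "jaw": [0.04, 0.04, 0.04]}' | python3 drive.py| grep -E 'pos|wrist'
```

```text
ee_pos: [0.5316, 0.125, 0.0457]
wrist_force: [0.3, -0.3, -0.2]
ee_pos: [0.532, 0.1251, 0.0456]
wrist_force: [-0.4, 0.9, 5.5]
```

Scaled: 0.0007 m is 0.0028.

```bash
echo '{"dx": [0, 0, 0], "dy": [0, 0, 0], "dz": [0.0028, 0.0028, 0.0028], "twist": [0, 0, 0], "jaw": [0.04, 0.04, 0.04]}' | python3 drive.py| grep -E 'pos|wrist'
echo '{"dx": [-0.004, -0.01, -0.016, -0.022, -0.028], "dy": [0, 0, 0, 0, 0], "dz": [0, 0, 0, 0, 0], "twist": [0, 0, 0, 0, 0], "jaw": [0.04, 0.04, 0.04, 0.04, 0.04]}' | python3 drive.py| grep -E 'pos|wrist'
```

```text
ee_pos: [0.5323, 0.1252, 0.0455]
wrist_force: [-0.6, -0.4, 10.2]
ee_pos: [0.5307, 0.1188, 0.0455]
wrist_force: [0.5, 2.4, 8.1]
```

Scaled: -0.0075 m is -0.03, -0.006 m is -0.024.

```bash
echo '{"dx": [-0.006, -0.012, -0.018, -0.024, -0.03], "dy": [0, 0, 0, 0, 0], "dz": [0.0008, 0.0008, 0.0008, 0.0008, 0.0008], "twist": [0, 0, 0, 0, 0], "jaw": [0.04, 0.04, 0.04, 0.04, 0.04]}' | python3 drive.py| grep -E 'pos|wrist'
echo '{"dx": [-0.006, -0.012, -0.018, -0.024, -0.03], "dy": [0, 0, 0, 0, 0], "dz": [0, 0, 0, 0, 0], "twist": [0, 0, 0, 0, 0], "jaw": [0.04, 0.04, 0.04, 0.04, 0.04]}' | python3 drive.py| grep -E 'pos|wrist'
```

```text
ee_pos: [0.5288, 0.1116, 0.0456]
wrist_force: [0.5, 2.0, 9.3]
ee_pos: [0.5268, 0.1044, 0.0455]
wrist_force: [1.1, 1.8, 9.4]
```

```bash
echo '{"dx": [-0.006, -0.012, -0.018, -0.024, -0.03], "dy": [0, 0, 0, 0, 0], "dz": [0, 0, 0, 0, 0], "twist": [0, 0, 0, 0, 0], "jaw": [0.04, 0.04, 0.04, 0.04, 0.04]}' | python3 drive.py| grep -E 'pos|wrist'
echo '{"dx": [-0.006, -0.012, -0.018, -0.024, -0.024], "dy": [0, 0, 0, 0, 0], "dz": [0, 0, 0, 0, 0], "twist": [0, 0, 0, 0, 0], "jaw": [0.04, 0.04, 0.04, 0.04, 0.04]}' | python3 drive.py| grep -E 'pos|wrist'
echo '{"dx": [0, 0, 0, 0, 0], "dy": [0, 0, 0, 0, 0], "dz": [-0.012, -0.04, -0.16, -0.32, -0.4], "twist": [0, 0, 0, 0, 0], "jaw": [0.04, 0.04, 0.04, 0.04, 0.04]}' | python3 drive.py| grep -E 'pos|wrist'
echo '{"dx": [0.132, 0.264, 0.396, 0.528, 0.66], "dy": [-0.1, -0.2, -0.3, -0.4, -0.5], "dz": [0, 0, 0, 0, 0], "twist": [0, 0, 0, 0, 0], "jaw": [0.04, 0.04, 0.04, 0.04, 0.04]}' | python3 drive.py| grep -E 'pos'
echo '{"dx": [0, 0, 0], "dy": [-0.1, -0.16, -0.16], "dz": [0, 0, 0], "twist": [0, 0, 0], "jaw": [0.04, 0.04, 0.04]}' | python3 drive.py| grep -E 'pos|time'
python3 - <<'E'
from h import *
a=bot.camera("top");b=bot.camera("side")
cv2.imwrite("pics/t4.png",a);cv2.imwrite("pics/s4.png",b)
A=cv2.resize(a[178:252,190:265],None,fx=6,fy=6,interpolation=cv2.INTER_CUBIC)
B=cv2.resize(b[158:222,200:258],None,fx=6,fy=6,interpolation=cv2.INTER_CUBIC)
C=np.zeros((444,450+348,3),'uint8');C[:,:450]=cv2.convertScaleAbs(A,alpha=1.5);C[:384,450:]=B
cv2.imwrite("pics/c4.png",C)
E
```

```text
ee_pos: [0.5248, 0.0971, 0.0455]
wrist_force: [0.1, 1.7, 9.3]
ee_pos: [0.5231, 0.0911, 0.0455]
wrist_force: [0.2, 0.4, 9.9]
ee_pos: [0.5227, 0.0909, 0.1481]
wrist_force: [0.4, 0.6, 1.1]
ee_pos: [0.445, 0.2848, 0.1444]
time: 14.52
ee_pos: [0.4053, 0.2946, 0.1443]
```

View pics/c4.png

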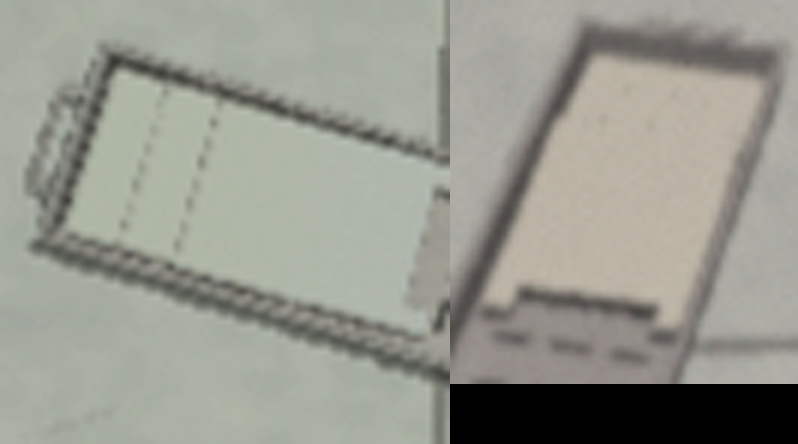

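The top crop now shows two rear edges: plate 2's from (166,90) to (123,238) and plate 1's from (219,102) to (177,252). The strip behind them still reaches the end wall.

Run:
```python
from h import *
np.set_printoptions(precision=4,suppress=True)
f=lambda c,o:(np.array(c,float)+.5)/6-.5+np.array(o)
c=np.array([.493,-.009]);t=np.radians(-105.6);u=np.array([np.cos(t),np.sin(t)]);v=np.array([-u[1],u[0]])
for z,p in((.026,[(219,102),(177,252)]),(.022,[(166,90),(123,238)]),(.018,[(115,70),(68,230)])):
    P=onplane("top",f(p,(190,178)),z);print(z,((P[:,:2]-c)@np.c_[u,v]))
```

```text
0.026 [[-0.0904  0.0505]
 [-0.0869 -0.0395]]
0.022 [[-0.1224  0.0484]
 [-0.1196 -0.041 ]]
0.018 [[-0.155   0.0512]
 [-0.152  -0.046 ]]
```

Scaled: 0.167 m is 0.668, 0.133 m is 0.532.

```bash
echo '{"dx": [-0.1, -0.2, -0.3, -0.4, -0.52], "dy": [0.132, 0.264, 0.4, 0.532, 0.668], "dz": [0, 0, 0, 0, 0], "twist": [0, 0, 0, 0, 0], "jaw": [0.04, 0.04, 0.04, 0.04, 0.04]}' | python3 drive.py| grep -E 'pos'
echo '{"dx": [0, 0, 0, 0, 0], "dy": [0, 0, 0, 0, 0], "dz": [0, 0.16, 0.3, 0.352, 0.352], "twist": [0, 0, 0, 0, 0], "jaw": [0.04, 0.04, 0.04, 0.04, 0.04]}' | python3 drive.py| grep -E 'pos|wrist'
echo '{"dx": [0, 0, 0, 0, 0], "dy": [0, 0, 0, 0, 0], "dz": [0.008, 0.016, 0.024, 0.032, 0.032], "twist": [0, 0, 0, 0, 0], "jaw": [0.04, 0.04, 0.04, 0.04, 0.04]}' | python3 drive.py| grep -E 'pos|wrist'
```

```text
ee_pos: [0.5331, 0.1241, 0.1443]
ee_pos: [0.5297, 0.1251, 0.0521]
wrist_force: [-0.7, 0.4, 0.3]
ee_pos: [0.5317, 0.1274, 0.0486]
wrist_force: [0.4, -0.0, 0.4]
```

Scaled: 0.006 m is 0.024, -0.002 m is -0.008.

```bash
echo '{"dx": [-0.008, -0.008, -0.008, -0.008, -0.008], "dy": [0, 0, 0, 0, 0], "dz": [0.004, 0.012, 0.02, 0.024, 0.024], "twist": [0, 0, 0, 0, 0], "jaw": [0.04, 0.04, 0.04, 0.04, 0.04]}' | python3 drive.py| grep -E 'pos|wrist'
echo '{"dx": [0, 0, 0], "dy": [0, 0, 0], "dz": [0.004, 0.004, 0.004], "twist": [0, 0, 0], "jaw": [0.04, 0.04, 0.04]}' | python3 drive.py| grep -E 'pos|wrist'
```

```text
ee_pos: [0.5306, 0.1254, 0.0417]
wrist_force: [0.4, 0.5, 0.9]
ee_pos: [0.5311, 0.1255, 0.0415]
wrist_force: [-1.2, 0.1, 5.1]
```

Scaled: 0.001 m is 0.004.

```bash
echo '{"dx": [0, 0, 0], "dy": [0, 0, 0], "dz": [0.004, 0.004, 0.004], "twist": [0, 0, 0], "jaw": [0.04, 0.04, 0.04]}' | python3 drive.py| grep -E 'pos|wrist'
```

```text
ee_pos: [0.5315, 0.1256, 0.0415]
wrist_force: [-0.9, -0.3, 11.7]
```

Scaled: -0.007 m is -0.028, -0.0055 m is -0.022.

```bash
echo '{"dx": [-0.004, -0.01, -0.016, -0.022, -0.028], "dy": [0, 0, 0, 0, 0], "dz": [0, 0, 0, 0, 0], "twist": [0, 0, 0, 0, 0], "jaw": [0.04, 0.04, 0.04, 0.04, 0.04]}' | python3 drive.py| grep -E 'pos|wrist'
echo '{"dx": [-0.006, -0.012, -0.018, -0.024, -0.03], "dy": [0, 0, 0, 0, 0], "dz": [0, 0, 0, 0, 0], "twist": [0, 0, 0, 0, 0], "jaw": [0.04, 0.04, 0.04, 0.04, 0.04]}' | python3 drive.py| grep -E 'pos|wrist'
```

```text
ee_pos: [0.53, 0.1192, 0.0415]
wrist_force: [0.1, 2.4, 9.4]
ee_pos: [0.5279, 0.112, 0.0415]
wrist_force: [0.4, 1.8, 9.3]
```

Scaled: -0.0075 m is -0.03, -0.006 m is -0.024.

```bash
echo '{"dx": [-0.006, -0.012, -0.018, -0.024, -0.03], "dy": [0, 0, 0, 0, 0], "dz": [0, 0, 0, 0, 0], "twist": [0, 0, 0, 0, 0], "jaw": [0.04, 0.04, 0.04, 0.04, 0.04]}' | python3 drive.py| grep -E 'pos|wrist'
echo '{"dx": [-0.006, -0.012, -0.018, -0.024, -0.03], "dy": [0, 0, 0, 0, 0], "dz": [0, 0, 0, 0, 0], "twist": [0, 0, 0, 0, 0], "jaw": [0.04, 0.04, 0.04, 0.04, 0.04]}' | python3 drive.py| grep -E 'pos|wrist'
echo '{"dx": [-0.006, -0.012, -0.018, -0.024, -0.024], "dy": [0, 0, 0, 0, 0], "dz": [0, 0, 0, 0, 0], "twist": [0, 0, 0, 0, 0], "jaw": [0.04, 0.04, 0.04, 0.04, 0.04]}' | python3 drive.py| grep -E 'pos|wrist'
echo '{"dx": [0, 0, 0, 0, 0], "dy": [0, 0, 0, 0, 0], "dz": [-0.012, -0.04, -0.16, -0.32, -0.4], "twist": [0, 0, 0, 0, 0], "jaw": [0.04, 0.04, 0.04, 0.04, 0.04]}' | python3 drive.py| grep -E 'pos|wrist'
echo '{"dx": [0.132, 0.264, 0.396, 0.528, 0.66], "dy": [-0.1, -0.2, -0.3, -0.4, -0.5], "dz": [0, 0, 0, 0, 0], "twist": [0, 0, 0, 0, 0], "jaw": [0.04, 0.04, 0.04, 0.04, 0.04]}' | python3 drive.py| grep -E 'pos'
echo '{"dx": [0, 0, 0], "dy": [-0.1, -0.16, -0.16], "dz": [0, 0, 0], "twist": [0, 0, 0], "jaw": [0.04, 0.04, 0.04]}' | python3 drive.py| grep -E 'pos|time'
python3 - <<'E'
from h import *
a=bot.camera("top");b=bot.camera("side")
cv2.imwrite("pics/t5.png",a);cv2.imwrite("pics/s5.png",b)
A=cv2.resize(a[178:252,190:265],None,fx=6,fy=6,interpolation=cv2.INTER_CUBIC)
B=cv2.resize(b[158:222,200:258],None,fx=6,fy=6,interpolation=cv2.INTER_CUBIC)
C=np.zeros((444,450+348,3),'uint8');C[:,:450]=cv2.convertScaleAbs(A,alpha=1.5);C[:384,450:]=B
cv2.imwrite("pics/c5.png",C)
E
```

```text
ee_pos: [0.5259, 0.1047, 0.0415]
wrist_force: [0.1, 1.7, 8.6]
ee_pos: [0.5239, 0.0975, 0.0415]
wrist_force: [0.7, 2.5, 10.0]
ee_pos: [0.5222, 0.0915, 0.0415]
wrist_force: [-1.0, 0.4, 11.1]
ee_pos: [0.5218, 0.0913, 0.1441]
wrist_force: [1.0, 1.2, 0.0]
ee_pos: [0.4441, 0.2852, 0.1405]
time: 19.95
ee_pos: [0.4044, 0.295, 0.1403]
```

View pics/c5.png

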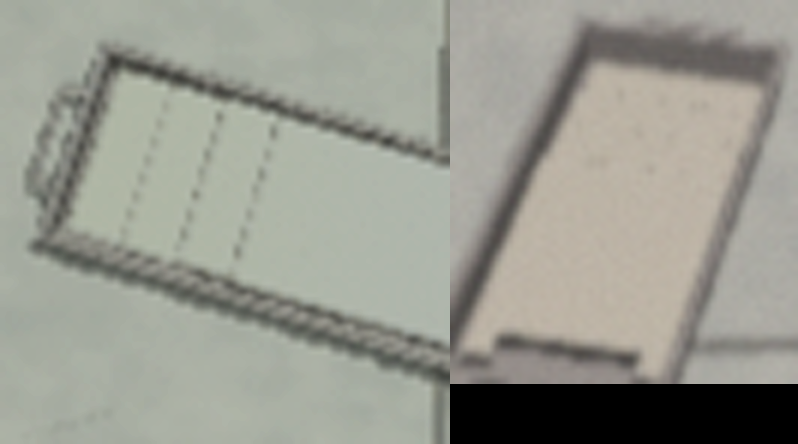

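The top crop shows three rear edges, parallel and evenly spaced: (166,95) to (123,238), (221,108) to (177,252) and (275,122) to (234,275). The bottom plate still reaches the end wall.

Run:
```python
from h import *
np.set_printoptions(precision=4,suppress=True)
f=lambda c,o:(np.array(c,float)+.5)/6-.5+np.array(o)
c=np.array([.493,-.009]);t=np.radians(-105.6);u=np.array([np.cos(t),np.sin(t)]);v=np.array([-u[1],u[0]])
for z,p in((.026,[(275,122),(234,275)]),(.022,[(221,108),(177,252)]),(.018,[(167,92),(123,238)]),(.014,[(116,70),(72,228)])):
    P=onplane("top",f(p,(190,178)),z);print(z,((P[:,:2]-c)@np.c_[u,v]))
```

```text
0.026 [[-0.0558  0.0491]
 [-0.0515 -0.0424]]
0.022 [[-0.0886  0.0479]
 [-0.0873 -0.0394]]
0.018 [[-0.122   0.0479]
 [-0.1201 -0.0409]]
0.014 [[-0.155   0.0518]
 [-0.1507 -0.0441]]
```

The rear edges are about 33 to 34 mm apart, all straight and centred, so I'm handing in.

```bash
python3 -c "
from workcell import bot
print(bot.job_done())"
```

```text
the job is handed in; nothing more can be done
None
```

The job is handed in: from the last pictures the four plates are fanned about 33 mm apart, straight and centred in the tray, with the bottom plate still at the end wall, pressed with about 8 to 12 N while drawn (briefly 16.5 N at rest), in about 20 s; the judge's verdict was not shown.

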